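# Seat the primed test panel on the drawdown bed's locating pins

## Task

The blue-primed test panel has been laid down crooked on the drawdown bed and is riding up on the bed's two hidden locating pins. With the fingertips, nudge it sideways by its edges until its hole and slot drop over the pins and it lies flat on the bed inside the white corner marks, then take the hand away. Do not pick it up, do not force it, keep off the blue face (the bare metal may be touched), and leave everything else where it is.

Things in the scene. Friction and masses are not known exactly. Their poses are not given: they have to be found in the camera images.
- bed: Fixed dark steel drawdown bed, 220 (its x) x 440 (its y) mm, flat top 28 mm above the table; origin at table level under its centre, x pointing away from the robot, y to the left along its length. Yellow lines on the top run from the near edge to each pin; white corner marks frame the seated panel's place with 2 mm to spare. A 16 mm high chart clip crosses its left end from y = 202 mm on.
- panel: Loose aluminium panel 120 (x) x 180 (y) x 6 mm, about 0.35 kg; origin at the centre of its underside, z up through the blue face. At the start it rests on both pin tips and its far edge, sloping down away from the robot by about 5 degrees, 14 to 28 mm too near the robot, up to 25 mm to either side, turned by up to 7 degrees. It slides under a few newtons and drops on the pins by its own weight.
- primer: The panel's blue primed face, 75 (x) x 160 (y) mm, 0.5 mm proud of the metal; origin at its centre, 12 mm beyond the panel's centre in the panel's x, 5 mm above its underside. Bare metal margins: about 10 mm at the far edge and both ends, 34 mm along the near edge. Not to be touched.
- hole_left (a point): Centre of the panel's round hole, 11 mm across, at the underside (panel x -42, y +65 mm), 18 mm in from the near long edge. Belongs over pin_left.
- slot_right (a point): Centre of the panel's slot, 11 (x) by 17 (y) mm, at the underside (panel x -42, y -65 mm). Belongs over pin_right.
- pin_left (a point): Foot of the left brass locating pin, on the bed's top at bed x -45, y +65 mm. Each pin is 8 mm in diameter and stands 8 mm high: straight for 3 mm, then tapering to a 3 mm wide tip. The panel hides both at the start.
- pin_right (a point): Foot of the right pin, alike, on the bed's top at bed x -45, y -65 mm.
- rod: Loose wire-wound drawdown rod, steel with red ends, 10 mm diameter, 300 mm long, lying along the bed's y on two black rests 10 mm high at the bed's far edge (bed x 85 to 105, y +120 and -120 mm); origin at its underside, mid-length. Stays.
- applicator: Loose steel film applicator, a bar 96 mm long, 26 mm wide, 34 mm high, standing across the right (-y) end of the bed, about 192 mm from the bed's middle; origin under its centre. Stays.
- jar: Small white plastic bottle with an orange label, 54 mm across, 105 mm high, on the table to the left; origin under its centre. Stays.
- cup: Clear plastic cup, 72 mm across, 85 mm high, on the table to the right; origin under its centre. Stays.
- tin_lid: Steel paint-tin lid, 94 mm across, 6 mm high, on the table to the right; origin under its centre. Stays.
- spatula: Spatula 200 mm long on the table to the left; origin at its underside. Stays.
There are look-alikes about, which are no part of the job. Several things have the shape of the panel; the one meant has the colours described above.

How it is judged:
By the outcome, as a careful person would: the job done as asked, in the order asked, and still so for the second after the job is handed in, with the robot touching nothing.
It also fails if it takes over 70 s, if anything falls off the work surface, if the arm or the gripper's body presses on something with over 40 N, if the wrist force passes 120 N, or if a joint passes its speed limit or range.

## Robot

A 6-joint arm with a two-finger parallel gripper is mounted at the origin on the work surface. World frame = base frame: x ahead of the robot, y to its left, z up, the work surface at z = 0. Lengths are in m, angles in rad, forces in N, time in s.
With the tool pointing down it reaches from about 0.325 to 0.775 m from the base axis. Payload 5.5 kg.
Tool frame: the origin (TCP) lies at the very end of the fingers, on their centre line; the grasp point (between the pads) lies 19 mm behind it; z points along the fingers, y is the direction in which the jaws open and shut (so a half turn about z gives the same grasp; the last joint's range is limited). The gripper opens to 85 mm and grips with 20 to 120 N. Pads are 22 mm wide; open, the fingers measure 114 mm over their backs; the gripper's body (76 mm by 85 mm) begins 54 mm behind the grasp point. The pads swing forward as they close: fully open they stand 13 mm farther back than shut.
Start: joints at [-1.382, 0.091, 1.231, -0, 1.82, -0.057], TCP at [0.146, -0.582, 0.231] pointing down, gripper open.
Joint ranges: [-2.87, 2.87], [-0.86, 2.18], [0.17, 2.46], [-1.51, 4.65], [0.06, 2.69], [-2.65, 2.65]. Speed limits (rad/s): [2.57, 2.57, 3.01, 3.14, 3.14, 3.14].

## Interface

Orientations are given as a 3x3 rotation matrix whose columns are the frame's x, y, z axes.
In Python, from rig import manip gives the robot as it stands.
- The arm moves only by the shell command python3 -m handwheel 'ROWS' [FORCE]. ROWS is a JSON object of lists of equal length, an entry for each row: "grip": the opening, from -1 (shut) to 1 (fully open); "dp": the shift along the tool's x, y, z in m, a list of three; "turn": the turn about the tool's z in rad. In form: {"grip": [grip, ...], "dp": [[tx, ty, tz], ...], "turn": [turn, ...]}. A call has 1 to 10 rows; each row shifts and turns the commanded pose from where the row before left it, along the tool's axes as they then stand; what a row does not reach is not made up. A row lasts 1/12 s, in which the tool goes at most 41.7 mm and 7.16 degrees, less where a joint would pass 70% of its speed; a pose out of reach is approached as far as the arm can. A call is refused whole if a number of a shift passes 0.0417 or a number of a turn 0.125, either way. A call with a gripper value outside its range is refused whole. The fingers move at their own pace and stop on an object; FORCE is the grip in N (left out, the last holds). Time passes only in rows, so rows that do not move let the fingers close. It gives the time, the measured TCP pose, the force and the opening at its end, in the units of the state.
- manip.state(): the state, without advancing time (a new reading comes with each control period).
- manip.read_camera(name): name is "side" or "top" or "wrist"; returns the picture (400x640x3 uint8, blue, green, red); there is no depth.
- manip.calibration(name): a dict with "fx", "fy", "cx", "cy" (pixels), "R" (3x3) and "t" (3): a world point X has camera coordinates R X + t; the wrist camera has in their place "mount" (4x4, takes a point from camera to tool coordinates, whose origin is the TCP and whose axes are the flange's). Camera axes: x right, y down, z forward; pixel columns grow to the right and rows downward; lengths in m; the calibration is good to about 2 mm. A picture is of the moment at which its call begins: read the wrist's pose just before it. calibration takes no time and is no camera call.
- manip.close_job(): hands the job in, once; it reports no verdict.
Trained networks look in the newest picture that a camera, given by its name, has taken for a name from the list of things; names that differ only in an ending like _2 or _b are one class to them, and where a whole thing is asked for, a point or a joint stands for the part that bears it (a point fixed in the world has none). Each returns a list of dicts, best first, with "confidence" (0 to 1); they miss things now and then, are a little off and sometimes report something else, mostly with a low value. They report only what shows in the picture. A call takes as long as a camera call. They do not tell look-alikes from the thing itself.
- manip.recognise(label, camera): "bbox" ([centre column, centre row, width, height] in pixels, round what is visible of it).
The state is a dict: "time": time; "joint_pos": joint angles; "qd": joint speeds; "effort": joint torques, N m; "tcp_pos": TCP position; "orientation": TCP orientation; "wrist_force": force on the tool from outside, world axes, zero at the start; "ft_torque": the same for the moment, N m; "width": finger opening in m.
Only numpy, scipy, OpenCV 4.12 (cv2) and the standard library are available. Lean on these libraries where they do the work, as an engineer would, in place of code of your own. Each camera call takes 0.05 s, during which the arm holds its last target.

## Working session

There is one attempt and no reset: what is moved stays moved. The work goes in short steps, Python scripts to look and compute and a shell command to move; the robot and the scene stay as the last step left them, time stands still between calls to the robot, and variables do not carry over. Pictures are saved under pics/ and viewed, and the job is handed in when it is done.

```bash
mkdir -p pics; python3 - <<'E'
from rig import manip
import cv2,numpy as np
np.set_printoptions(precision=4,suppress=True)
s=manip.state()
print({k:np.round(v,4) for k,v in s.items()})
for n in ["side","top","wrist"]:
    im=manip.read_camera(n); cv2.imwrite(f"pics/{n}0.png",im)
    c=manip.calibration(n); print(n,{k:np.round(v,4).tolist() for k,v in c.items()})
E
```

```text
{'time': np.float64(0.0), 'joint_pos': array([-1.3817,  0.0919,  1.2319, -0.    ,  1.8198, -0.0567]), 'qd': array([-0.0011,  0.0002,  0.0003, -0.0022, -0.0005, -0.0008]), 'effort': array([  0.0003, -45.8736, -41.8018,  -0.0002,   0.0116,   0.    ]), 'tcp_pos': array([ 0.1459, -0.5817,  0.2301]), 'orientation': array([[ 0.9699,  0.2433, -0.0004],
       [ 0.2433, -0.9699,  0.0019],
       [ 0.0001, -0.002 , -1.    ]]), 'wrist_force': array([-0.3234, -0.2255, -0.5143]), 'ft_torque': array([0.0128, 0.0082, 0.0317]), 'width': np.float64(0.0854)}
side {'fx': 417.9002, 'fy': 417.9002, 'cx': 327.5966, 'cy': 190.636, 'R': [[-0.9962, -0.0871, -0.001], [-0.0481, 0.5595, -0.8274], [0.0727, -0.8242, -0.5616]], 't': [0.4654, 0.0805, 1.2518]}
top {'fx': 370.5407, 'fy': 370.5407, 'cx': 325.8981, 'cy': 203.5411, 'R': [[-0.005, -1.0, 0.0065], [-0.9935, 0.0042, -0.1136], [0.1136, -0.007, -0.9935]], 't': [0.0092, 0.4731, 0.9674]}
wrist {'fx': 290.7609, 'fy': 290.7609, 'cx': 320.1277, 'cy': 197.6761, 'mount': [[-0.0005, -0.9457, -0.325, 0.0844], [1.0, -0.0006, 0.0002, 0.0002], [-0.0004, -0.325, 0.9457, -0.1412], [0.0, 0.0, 0.0, 1.0]]}
```

View pics/top0.png

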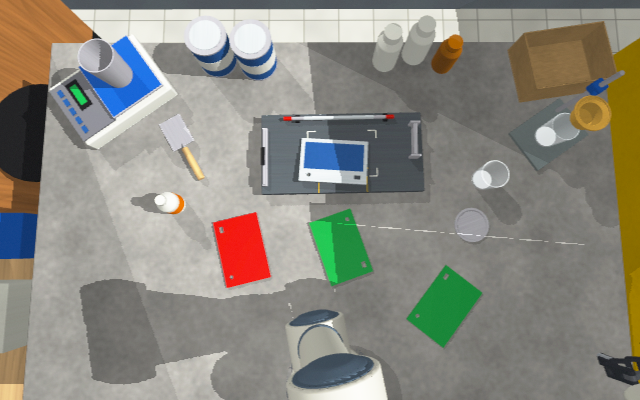

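View pics/side0.png

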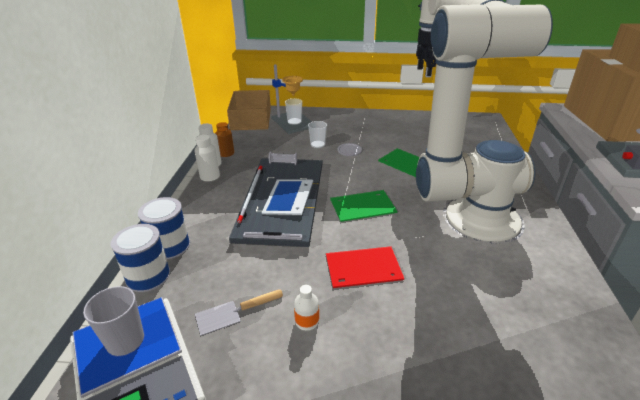

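View pics/wrist0.png

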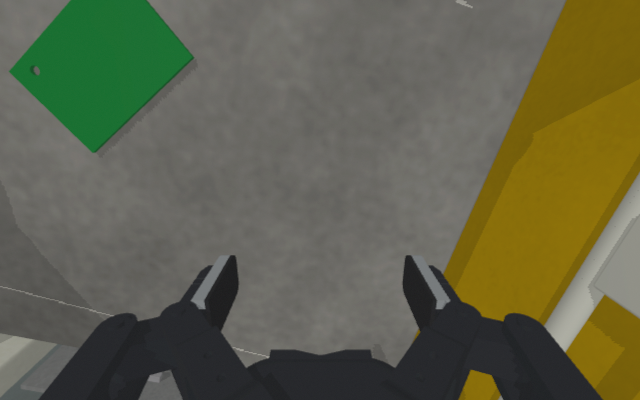

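The top view shows four panel-shaped things: red at (242,250), green at (340,247), green at (444,306), and the blue-faced bare-metal one on the bed at (333,161). I choose the last by its description and will check it in a close crop.

```bash
cat > h.py <<'E'
import numpy as np,cv2
from rig import manip
np.set_printoptions(precision=4,suppress=True)
def cam(n,s=None):
    c=manip.calibration(n);K=np.array([[c['fx'],0,c['cx']],[0,c['fy'],c['cy']],[0,0,1]])
    if 'mount' in c:
        M=np.array(c['mount']); T=np.eye(4);T[:3,:3]=s['orientation'];T[:3,3]=s['tcp_pos']
        W=np.linalg.inv(T@M);return K,W[:3,:3],W[:3,3]
    return K,np.array(c['R']),np.array(c['t'])
def ray(C,px,z):
    K,R,t=C;d=R.T@np.linalg.inv(K)@np.array([px[0],px[1],1.]);o=-R.T@t
    return o+d*(z-o[2])/d[2]
def proj(C,X):
    K,R,t=C;p=K@(R@np.asarray(X,float)+t);return p[:2]/p[2]
E
python3 - <<'E'
import cv2
a=cv2.imread('pics/top0.png')[100:205,240:440];cv2.imwrite('pics/topc.png',cv2.resize(a,None,fx=4,fy=4,interpolation=2))
a=cv2.imread('pics/side0.png')[150:250,220:340];cv2.imwrite('pics/sidec.png',cv2.resize(a,None,fx=6,fy=6,interpolation=2))
E
```

```text
(no output)
```

View pics/topc.png

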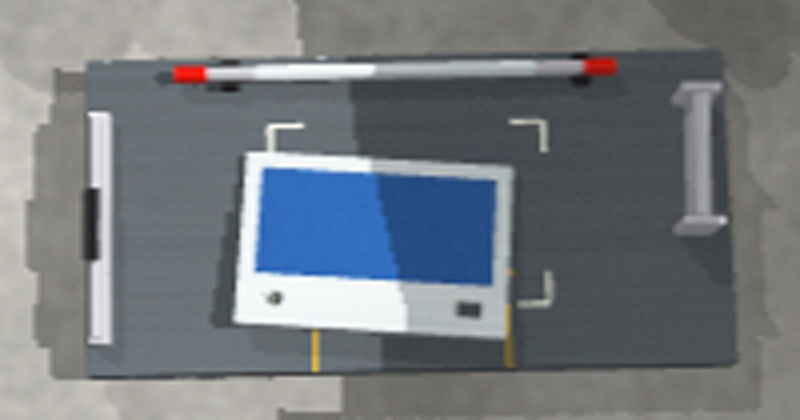

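View pics/sidec.png

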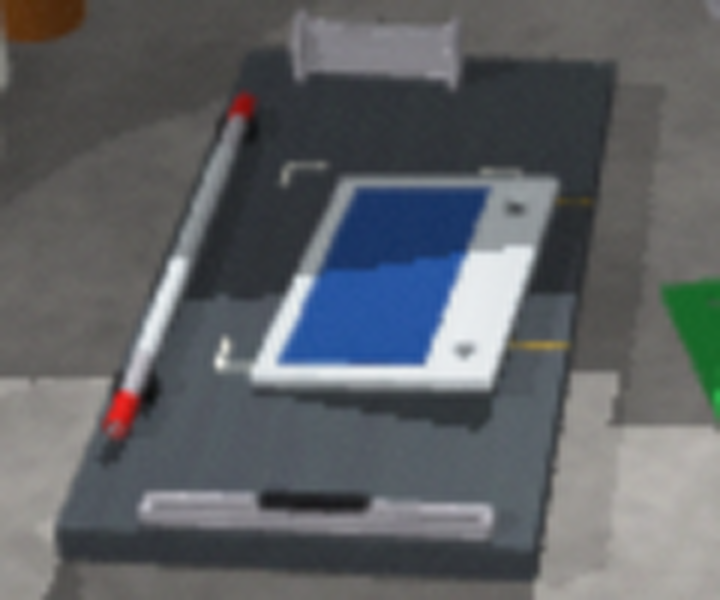

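The crop confirms it: a blue face inside bare-metal margins, with a round hole at (274,298) and a slot at (468,310) in the crop. It is skewed, and shifted left and toward the robot relative to the white marks.

```bash
python3 - <<'E'
from h import *
C=cam('top')
f=lambda u,v,z:ray(C,(240+u/4,100+v/4),z)
bed=[f(*p,.028) for p in [(86,62),(722,50),(735,363),(90,377)]]
print('bed',np.array(bed),np.mean(bed,0))
print('marks',[f(*p,.028) for p in [(268,127),(544,121),(548,304)]])
print('lines',[f(*p,.028) for p in [(316,370),(511,367)]])
print('panel FL,FR,NR,NL',np.array([f(u,v,z) for u,v,z in [(246,153,.034),(514,167,.034),(504,339,.044),(234,322,.044)]]))
print('hole/slot',[f(*p,.042) for p in [(274,298),(468,310)]])
E
```

```text
bed [[ 0.7177  0.183   0.028 ]
 [ 0.7251 -0.2556  0.028 ]
 [ 0.5066 -0.257   0.028 ]
 [ 0.4989  0.1771  0.028 ]] [ 0.6121 -0.0381  0.028 ]
marks [array([0.6713, 0.0578, 0.028 ]), array([ 0.675 , -0.1315,  0.028 ]), array([ 0.5475, -0.1317,  0.028 ])]
lines [array([0.503 , 0.0254, 0.028 ]), array([ 0.5045, -0.1058,  0.028 ])]
panel FL,FR,NR,NL [[ 0.6513  0.0725  0.034 ]
 [ 0.6409 -0.1096  0.034 ]
 [ 0.521  -0.0996  0.044 ]
 [ 0.5331  0.0795  0.044 ]]
hole/slot [array([0.5496, 0.0531, 0.042 ]), array([ 0.541 , -0.0761,  0.042 ])]
```

```bash
python3 -m handwheel '{"grip":[1,1,1,1,1,1,1,1,1,1],"dp":[[0.025,-0.022,0],[0.025,-0.022,0],[0.025,-0.022,0],[0.025,-0.022,0],[0.025,-0.022,0],[0.025,-0.022,0],[0.025,-0.022,0],[0.025,-0.022,0],[0.025,-0.022,0],[0.025,-0.022,0]],"turn":[0,0,0,0,0,0,0,0,0,0]}'
python3 -m handwheel '{"grip":[1,1,1,1,1,1,1,1,1,1],"dp":[[0.028,-0.024,0.006],[0.028,-0.024,0.008],[0.028,-0.024,0.008],[0.028,-0.024,0.008],[0.028,-0.024,0.008],[0.028,-0.024,0.008],[0.028,-0.024,0.008],[0.028,-0.024,0.006],[0,0,0],[0,0,0]],"turn":[0,0,0,0,0,0,0,0,0.114,0.114]}'
```

```text
time: 0.98
tcp_pos: [0.3355, -0.3062, 0.231]
orientation: [[0.97, 0.243, -0.0], [0.243, -0.97, 0.0], [-0.0, -0.0, -1.0]]
wrist_force: [0.4, 0.0, -0.6]
width: 0.0853
time: 1.82
tcp_pos: [0.5058, -0.0648, 0.1698]
orientation: [[1.0, 0.017, -0.003], [0.017, -1.0, 0.001], [-0.003, -0.001, -1.0]]
wrist_force: [-0.7, -0.7, 0.2]
width: 0.0855
```

```bash
cat > look.py <<'E'
import sys
from h import *
import json
tag=sys.argv[1];cams=sys.argv[2:] or ['wrist']
for n in cams:
    s=manip.state(); im=manip.read_camera(n); cv2.imwrite(f'pics/{n}_{tag}.png',im)
    json.dump({k:np.array(s[k]).tolist() for k in s},open(f'pics/{n}_{tag}.json','w'))
print(s['time'],s['tcp_pos'],s['orientation'][:,0],s['wrist_force'],s['width'])
E
python3 look.py a
```

```text
1.8167 [ 0.5058 -0.0648  0.1698] [ 0.9999  0.0166 -0.0025] [-0.7441 -0.7109  0.1568] 0.0854658899301649
```

View pics/wrist_a.png

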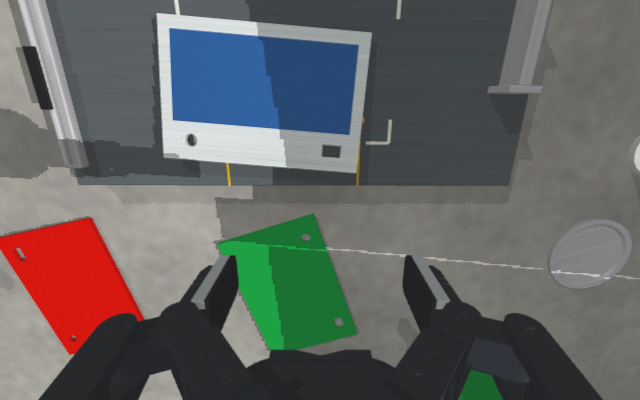

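```bash
python3 - <<'E'
import cv2
a=cv2.imread('pics/wrist_a.png')[0:200,140:420];cv2.imwrite('pics/wa.png',cv2.resize(a,None,fx=2.8,fy=2.8,interpolation=2))
E
```

```text
(no output)
```

View pics/wa.png

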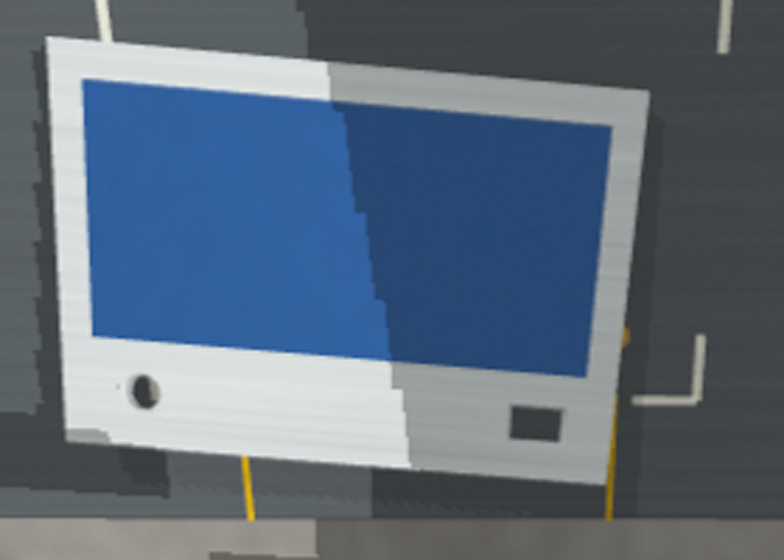

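```bash
cat > fit.py <<'E'
from h import *
import json
from scipy.optimize import least_squares
from scipy.spatial.transform import Rotation as Ro
H,T=.006,.0055
PT={'FL':(.06,.09,H),'FR':(.06,-.09,H),'NR':(-.06,-.09,H),'NL':(-.06,.09,H),'pFL':(.0495,.08,H),'pFR':(.0495,-.08,H),'pNR':(-.0255,-.08,H),'pNL':(-.0255,.08,H)}
def fit(obs,x0):  # obs list of (C,name,px)
    def res(v):
        R=Ro.from_euler('ZYX',v[3:]).as_matrix()
        return np.concatenate([proj(C,R@np.array(PT[n])+v[:3])-p for C,n,p in obs])
    r=least_squares(res,x0,loss='soft_l1'); return r.x,res(r.x).reshape(-1,2)
E
python3 - <<'E'
from fit import *
s=json.load(open('pics/wrist_a.json')); W=cam('wrist',s); Tp=cam('top')
w=lambda u,v:np.array([140+u/2.8,v/2.8]); t=lambda u,v:np.array([240+u/4,100+v/4])
wo={'FL':(47,37),'FR':(649,92),'NR':(605,484),'NL':(66,441),'pFL':(83,79),'pFR':(611,127),'pNR':(586,377),'pNL':(92,335)}
to={'pFL':(262,169),'pFR':(497,182),'pNR':(492,285),'pNL':(255,272),'FL':(246,153),'FR':(514,167)}
A=[(W,k,w(*p)) for k,p in wo.items()];B=[(Tp,k,t(*p)) for k,p in to.items()]
x0=[.587,-.014,.034,-.06,0.08,0]
for o in (A,B,A+B):
    x,r=fit(o,x0);print(x[:3],np.degrees(x[3:]),np.abs(r).max(0))
    R=Ro.from_euler('ZYX',x[3:]).as_matrix()
    print('  hole',R@[-.042,.065,0]+x[:3],'slot',R@[-.042,-.065,0]+x[:3],'NL',R@[-.06,.09,0]+x[:3],'NR',R@[-.06,-.09,0]+x[:3],'FL',R@[.06,.09,0]+x[:3])
for p,z in [((251,519),.028),((610,519),.028),((704,402),.028),((627,337),.036)]: print('bed pts',ray(W,w(*p),z))
E
```

```text
[ 0.5883 -0.0125  0.0318] [-3.7396  5.4939 -0.1153] [0.2439 0.3914]
  hole [0.5508 0.0551 0.0357] slot [ 0.5423 -0.0746  0.036 ] NL [0.5345 0.0812 0.0374] NR [ 0.5228 -0.0984  0.0378] FL [0.6537 0.0734 0.0259]
[ 0.5862 -0.0148  0.0348] [-3.7011  7.9374 -0.8812] [0.5323 0.2539]
  hole [0.5487 0.0527 0.0396] slot [ 0.5406 -0.077   0.0416] NL [0.5325 0.0788 0.0417] NR [ 0.5212 -0.1008  0.0444] FL [0.6511 0.0712 0.0251]
[ 0.5882 -0.0127  0.0318] [-3.7168  5.5541  0.1197] [1.2714 1.0138]
  hole [0.5507 0.0549 0.036 ] slot [ 0.5423 -0.0748  0.0357] NL [0.5345 0.081  0.0378] NR [ 0.5228 -0.0986  0.0374] FL [0.6537 0.0732 0.0262]
bed pts [0.5043 0.027  0.028 ]
bed pts [ 0.5064 -0.1031  0.028 ]
bed pts [ 0.5491 -0.1331  0.028 ]
bed pts [ 0.5709 -0.1039  0.036 ]
```

```bash
python3 -m handwheel '{"grip":[-1,-1,-1,-1,-1,-1,-1,-1,-1,-1],"dp":[[0.013,-0.0306,0],[0.013,-0.0306,0],[0.013,-0.0306,0],[0.013,-0.0306,0],[0.013,-0.0306,0],[0.013,-0.0306,0],[0,0,0.03],[0,0,0.03],[0,0,0.03],[0,0,0.01]],"turn":[0,0,0,0,0,0,0,0,0,0]}' 40;python3 -m handwheel '{"grip":[-1,-1,-1],"dp":[[0,0,0],[0,0,0],[0,0,0]],"turn":[0,0,0]}'; python3 look.py b wrist side
```

```text
time: 2.7
tcp_pos: [0.5775, 0.1175, 0.0655]
orientation: [[1.0, 0.02, -0.008], [0.02, -1.0, -0.001], [-0.008, 0.001, -1.0]]
wrist_force: [-1.1, 0.3, -1.2]
width: -0.0
time: 2.95
tcp_pos: [0.5815, 0.1178, 0.0739]
orientation: [[1.0, 0.018, 0.004], [0.018, -1.0, 0.001], [0.004, -0.0, -1.0]]
wrist_force: [0.2, -0.3, -0.2]
width: 0.0001
3.0 [0.5817 0.1179 0.0742] [0.9998 0.0178 0.0043] [ 0.3127 -0.011   0.5804] -6.365001401940097e-05
```

View pics/wrist_b.png

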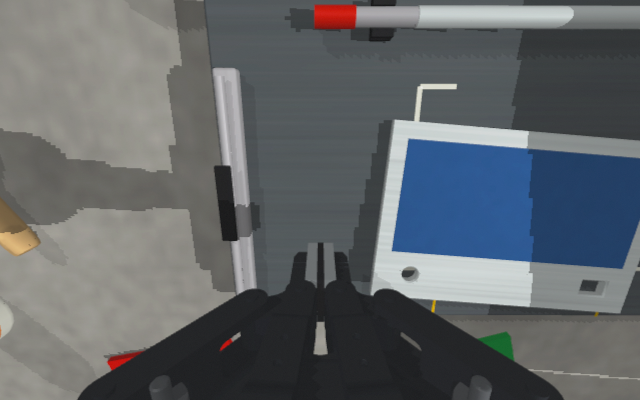

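View pics/side_b.png

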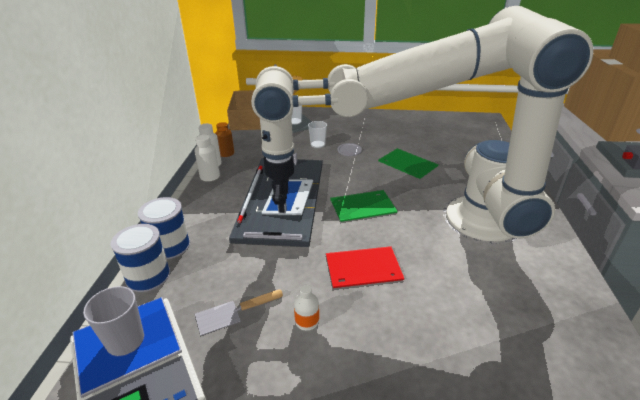

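The wrist view shows the closed fingertips at (320,245), left of the panel's left edge (near corner about (375,292)), clear of the clip at (235,180).

```bash
python3 -m handwheel '{"grip":[-1,-1,-1,-1,-1,-1,-1,-1,-1,-1],"dp":[[0,0,0],[0,0,0],[0,0,0],[0,0,0.006],[0,0,0.006],[0,0,0.006],[0,0,0.006],[0,0,0.004],[0,0,0],[0,0,0]],"turn":[0,0,0,0,0,0,0,0,0,0]}';python3 -m handwheel '{"grip":[-1,-1,-1],"dp":[[0,0,0],[0,0,0],[0,0,0]],"turn":[0,0,0]}'
```

```text
time: 3.88
tcp_pos: [0.5799, 0.1179, 0.0427]
orientation: [[1.0, 0.018, -0.001], [0.018, -1.0, -0.0], [-0.001, 0.0, -1.0]]
wrist_force: [0.4, 0.7, 0.5]
width: 0.0003
time: 4.13
tcp_pos: [0.5805, 0.118, 0.0438]
orientation: [[1.0, 0.018, 0.001], [0.018, -1.0, 0.0], [0.001, -0.0, -1.0]]
wrist_force: [0.1, -0.2, -0.3]
width: 0.0
```

```bash
python3 -m handwheel '{"grip":[-1,-1,-1,-1,-1,-1,-1,-1,-1,-1],"dp":[[0,0,0.005],[0,0,0.005],[0,0,0.002],[0,0.005,0],[0,0.005,0],[0,0.005,0],[0,0.003,0],[0,0,0],[0,0,0],[0,0,0]],"turn":[0,0,0,0,0,0,0,0,0,0]}'; python3 look.py c wrist side; python3 - <<'E'
import cv2
a=cv2.imread('pics/wrist_c.png')[100:340,240:640];cv2.imwrite('pics/wc.png',cv2.resize(a,None,fx=2,fy=2,interpolation=2))
E
```

```text
time: 4.97
tcp_pos: [0.5806, 0.0999, 0.0314]
orientation: [[1.0, 0.018, 0.0], [0.018, -1.0, 0.0], [0.0, -0.0, -1.0]]
wrist_force: [-1.2, -0.5, -0.0]
width: -0.0
5.0167 [0.5806 0.1    0.0314] [0.9998 0.0178 0.0002] [-0.278   0.2938 -0.3645] 5.701737354472378e-05
```

View pics/wc.png

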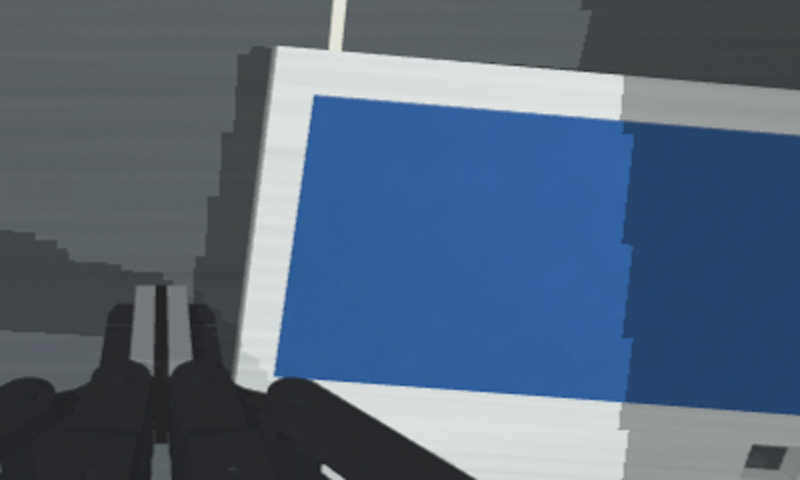

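```bash
python3 -m handwheel '{"grip":[-1,-1,-1,-1,-1,-1,-1,-1],"dp":[[0,0.003,0],[0,0.003,0],[0,0.002,0],[0,0.002,0],[0,0.002,0],[0,0.002,0],[0,0.002,0],[0,0,0]],"turn":[0,0,0,0,0,0,0,0]}'; python3 look.py d wrist side; python3 - <<'E'
import cv2
a=cv2.imread('pics/wrist_d.png')[100:340,240:640];cv2.imwrite('pics/wd.png',cv2.resize(a,None,fx=2,fy=2,interpolation=2))
a=cv2.imread('pics/side_d.png')[150:250,220:340];cv2.imwrite('pics/sd.png',cv2.resize(a,None,fx=5,fy=5,interpolation=2))
E
```

```text
time: 5.73
tcp_pos: [0.5808, 0.0835, 0.0313]
orientation: [[1.0, 0.018, -0.0], [0.018, -1.0, -0.0], [-0.0, 0.0, -1.0]]
wrist_force: [-1.0, 0.7, 0.2]
width: -0.0001
5.7833 [0.5808 0.0836 0.0313] [ 0.9998  0.0175 -0.    ] [-0.6949  0.1243 -0.6506] -8.443660115865392e-05
```

View pics/wd.png

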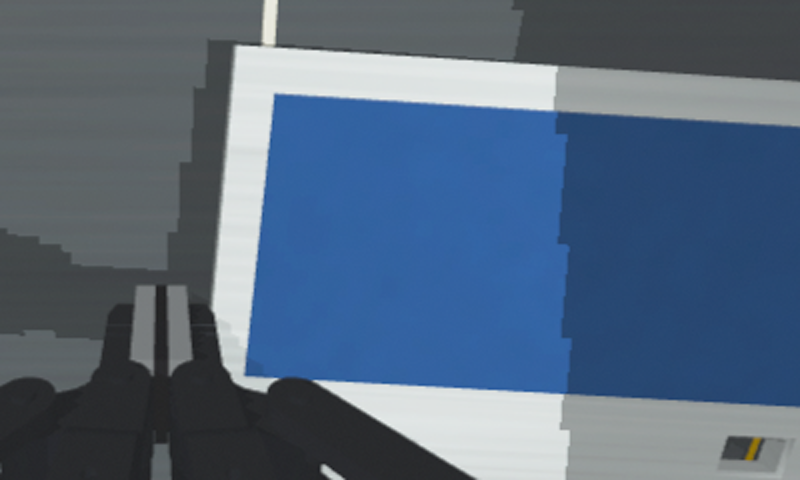

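View pics/sd.png

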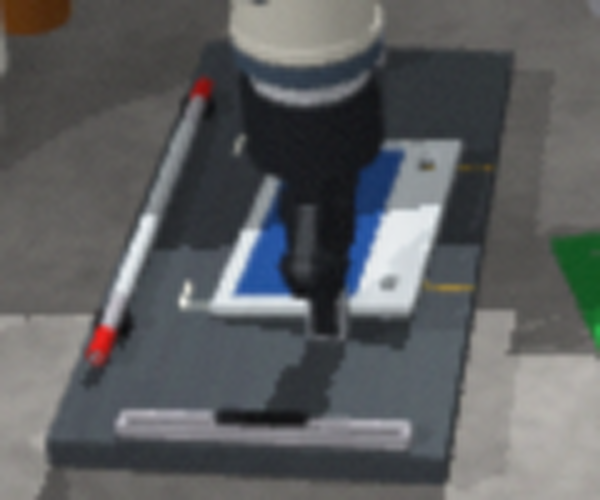

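```bash
python3 - <<'E'
from fit import *
s=json.load(open('pics/wrist_d.json')); W=cam('wrist',s)
w=lambda u,v:np.array([240+u/2,100+v/2])
for n,p,z in [('FL',(234,45),.034),('pFL',(274,94),.035),('pNL',(246,376),.042),('edge',(213,300),.040)]: print(n,ray(W,w(*p),z))
E
```

```text
FL [0.6547 0.0676 0.034 ]
pFL [0.6437 0.0577 0.035 ]
pNL [0.57   0.0605 0.042 ]
edge [0.5915 0.0701 0.04  ]
```

```bash
python3 -m handwheel '{"grip":[-1,-1,-1,-1,-1,-1,-1,-1,-1],"dp":[[0,0.002,0],[0,0.002,0],[0,0.002,0],[0,0.002,0],[0,0.002,0],[0,0.002,0],[0,0.002,0],[0,0.001,0],[0,0,0]],"turn":[0,0,0,0,0,0,0,0,0]}'; python3 look.py e wrist top; python3 - <<'E'
import cv2
a=cv2.imread('pics/wrist_e.png')[100:340,240:640];cv2.imwrite('pics/we.png',cv2.resize(a,None,fx=2,fy=2,interpolation=2))
E
```

```text
time: 6.58
tcp_pos: [0.5811, 0.0685, 0.0313]
orientation: [[1.0, 0.017, 0.0], [0.017, -1.0, -0.0], [0.0, 0.0, -1.0]]
wrist_force: [-0.6, 0.2, 0.7]
width: -0.0003
6.6333 [0.5811 0.0686 0.0313] [ 0.9998  0.0175 -0.    ] [ 0.6422  0.7051 -0.2563] 0.00018050462453965684
```

View pics/we.png

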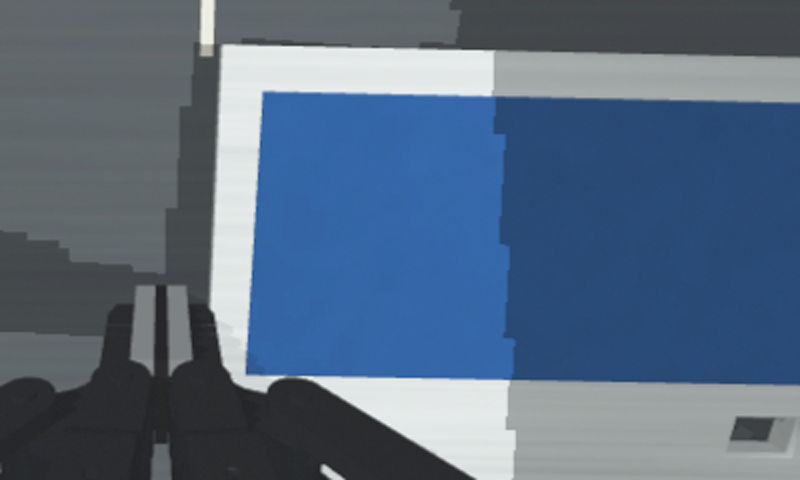

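```bash
python3 -m handwheel '{"grip":[-1,-1,-1,-1,-1,-1,-1,-1,-1,-1],"dp":[[0,0.001,0],[0,0.0006,0],[0,0,0],[0,-0.004,0],[0,-0.008,0],[0,-0.012,0],[0,-0.01,-0.02],[-0.02,0.005,-0.03],[-0.03,0.02,-0.03],[-0.03,0.03,-0.02]],"turn":[0,0,0,0,0,0,0,0,0,0]}'; python3 -m handwheel '{"grip":[1,1,1,1,1,1,1],"dp":[[0,0.035,-0.012],[0,0.025,0],[0,0,0],[0,0,0],[0,0,0],[0,0,0],[0,0,0]],"turn":[0,0,0,0,0,0,0]}';python3 look.py f wrist top; python3 - <<'E'
import cv2
a=cv2.imread('pics/wrist_f.png')[0:200,140:500];cv2.imwrite('pics/wf.png',cv2.resize(a,None,fx=2.2,fy=2.2,interpolation=2))
E
```

```text
time: 7.52
tcp_pos: [0.5081, 0.0529, 0.1283]
orientation: [[1.0, 0.022, 0.003], [0.022, -1.0, 0.001], [0.003, -0.001, -1.0]]
wrist_force: [0.9, -0.5, 0.7]
width: -0.0005
time: 8.1
tcp_pos: [0.5091, -0.0081, 0.1371]
orientation: [[1.0, 0.02, -0.001], [0.02, -1.0, 0.0], [-0.001, -0.0, -1.0]]
wrist_force: [-1.3, -0.5, -0.3]
width: 0.0834
8.15 [ 0.5091 -0.0083  0.1372] [ 0.9998  0.0194 -0.001 ] [-0.4528 -0.1352 -0.1845] 0.08529188806237617
```

View pics/wf.png

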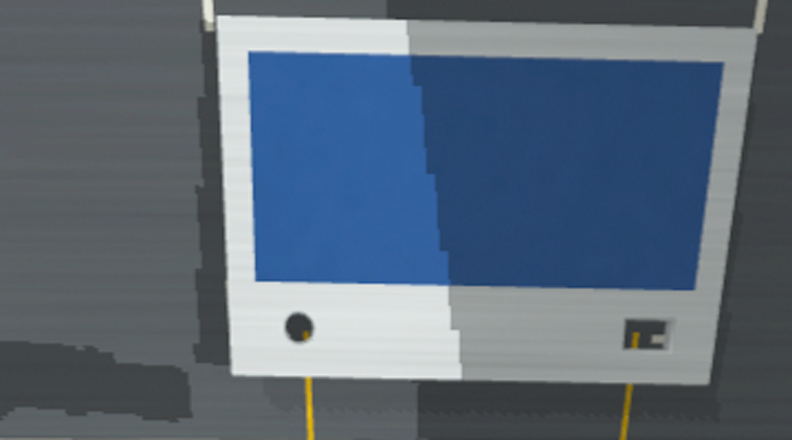

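```bash
python3 - <<'E'
from fit import *
s=json.load(open('pics/wrist_f.json')); W=cam('wrist',s)
w=lambda u,v:np.array([140+u/2.2,v/2.2])
wo={'FL':(217,15),'FR':(757,28),'NR':(710,384),'NL':(232,375),'pFL':(249,52),'pFR':(723,63),'pNR':(696,290),'pNL':(256,281)}
x,r=fit([(W,k,w(*p)) for k,p in wo.items()],[.587,-.034,.034,0,0.08,0]);print(x[:3],np.degrees(x[3:]),np.abs(r).max(0))
R=Ro.from_euler('ZYX',x[3:]).as_matrix();h=R@[-.042,.065,0]+x[:3];l=R@[-.042,-.065,0]+x[:3]
print('hole',h,'slot',l,'near mid',R@[-.06,0,0]+x[:3])
for p in [(309,400),(627,400)]: print('line',ray(W,w(*p),.028))
for p in [(306,336),(635,340)]: print('line in hole',ray(W,w(*p),.028))
E
```

```text
[ 0.5945 -0.0361  0.0322] [-0.0088  5.827   0.2394] [0.3319 0.3082]
hole [0.5528 0.0289 0.0367] slot [ 0.5527 -0.1011  0.0362] near mid [ 0.5348 -0.0361  0.0383]
line [0.5217 0.0275 0.028 ]
line [ 0.5242 -0.1017  0.028 ]
line in hole [0.5478 0.028  0.028 ]
line in hole [ 0.5487 -0.1015  0.028 ]
```

```bash
python3 -m handwheel '{"grip":[1,1,1,1,1,1,1,1,1,1],"dp":[[-0.003,0.014,0],[-0.003,0.014,0],[0,0,0.03],[0,0,0.03],[0,0,0.016],[0,0,0.012],[0,0,0.01],[0,0,0.008],[0,0,0],[0,0,0]],"turn":[0,0,0,0,0,0,0,0,0,0]}'; python3 -m handwheel '{"grip":[1,1,1,1],"dp":[[0,0,0],[0,0,0],[0,0,0],[0,0,0]],"turn":[0,0,0,0]}';python3 look.py g side wrist; python3 - <<'E'
import cv2
a=cv2.imread('pics/side_g.png')[140:250,220:350];cv2.imwrite('pics/sg.png',cv2.resize(a,None,fx=5,fy=5,interpolation=2))
E
```

```text
time: 9.03
tcp_pos: [0.504, -0.0374, 0.0321]
orientation: [[1.0, 0.018, 0.0], [0.018, -1.0, -0.0], [0.0, 0.0, -1.0]]
wrist_force: [0.5, 0.2, -0.6]
width: 0.0855
time: 9.37
tcp_pos: [0.5041, -0.0375, 0.0324]
orientation: [[1.0, 0.018, 0.001], [0.018, -1.0, -0.0], [0.001, 0.0, -1.0]]
wrist_force: [-0.6, 0.7, 0.5]
width: 0.0857
9.4167 [ 0.5039 -0.0375  0.0322] [0.9998 0.0177 0.0008] [ 1.2247  0.3182 -0.4355] 0.08505453026882426
```

View pics/sg.png

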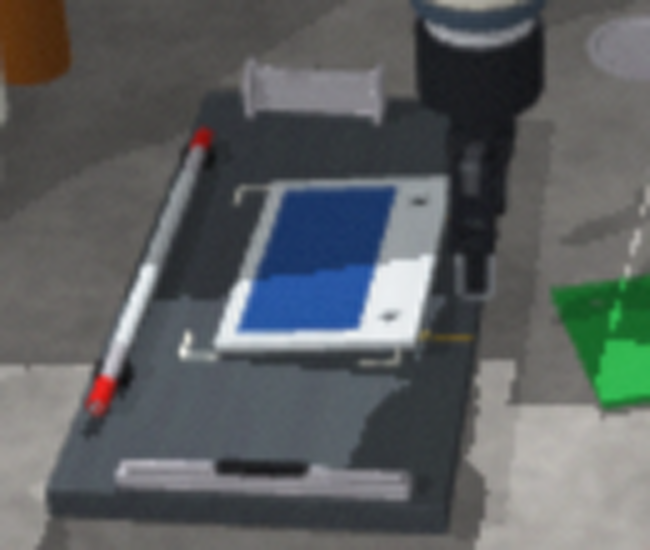

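View pics/wrist_g.png

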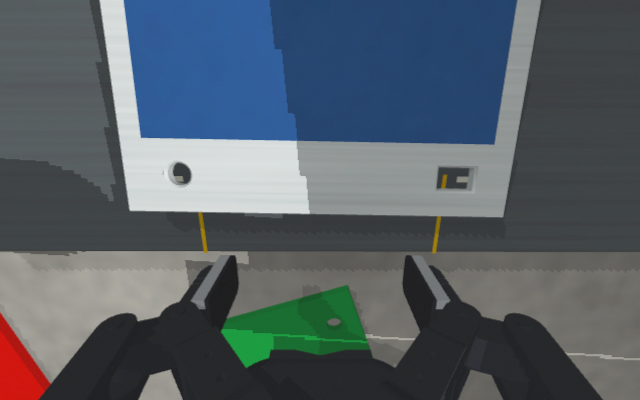

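```bash
python3 - <<'E'
from fit import *
S=cam('side');s=json.load(open('pics/wrist_g.json'));W=cam('wrist',s);T=s['tcp_pos'];R=np.array(s['orientation'])
print("side obs bottom row ~199, cols 311-318")
for z in (0.0,-.006,-.013):
  for yy in (-.0425,-.057):
    for xx in (.011,-.011):
      X=R@[xx,yy,z]+T; print(z,yy,xx,proj(S,X),proj(W,X))
E
```

```text
side obs bottom row ~199, cols 311-318
0.0 -0.0425 0.011 [312.0034 201.2146] [241.4652 241.1837]
0.0 -0.0425 -0.011 [319.2347 201.5071] [244.9011 276.0564]
0.0 -0.057 0.011 [311.5193 204.0213] [214.6791 241.2023]
0.0 -0.057 -0.011 [318.8191 204.3196] [219.2785 276.0752]
-0.006 -0.0425 0.011 [311.9613 199.6009] [238.5296 246.546 ]
-0.006 -0.0425 -0.011 [319.2119 199.8927] [242.2202 282.4229]
-0.006 -0.057 0.011 [311.4755 202.3998] [210.7416 246.5654]
-0.006 -0.057 -0.011 [318.795  202.6972] [215.6825 282.4425]
-0.013 -0.0425 0.011 [311.912  197.7074] [234.8146 253.332 ]
-0.013 -0.0425 -0.011 [319.1852 197.9982] [238.8401 290.4502]
-0.013 -0.057 0.011 [311.4241 200.497 ] [205.7588 253.3525]
-0.013 -0.057 -0.011 [318.7667 200.7934] [211.1484 290.4709]
```

```bash
python3 -m handwheel '{"grip":[1,1,1,1,1,1,1,1,1,1],"dp":[[0,0,0.005],[0,0,0.005],[0,0,0.0035],[0,0,0],[0,0,0],[0.005,0,0],[0.005,0,0],[0.005,0,0],[0,0,0],[0,0,0]],"turn":[0,0,0,0,0,0,0,0,0,0]}'; python3 -m handwheel '{"grip":[1,1,1,1,1,1,1,1],"dp":[[0.002,0,0],[0.002,0,0],[0.002,0,0],[0.002,0,0],[0.002,0,0],[0.001,0,0],[0,0,0],[0,0,0]],"turn":[0,0,0,0,0,0,0,0]}';python3 look.py i side wrist; python3 - <<'E'
import cv2
a=cv2.imread('pics/side_i.png')[140:250,220:350];cv2.imwrite('pics/si.png',cv2.resize(a,None,fx=5,fy=5,interpolation=2))
E
```

```text
time: 10.3
tcp_pos: [0.5191, -0.0372, 0.0183]
orientation: [[1.0, 0.018, -0.0], [0.018, -1.0, 0.0], [-0.0, -0.0, -1.0]]
wrist_force: [-0.3, 0.6, -0.1]
width: 0.0857
time: 10.97
tcp_pos: [0.5298, -0.037, 0.0182]
orientation: [[1.0, 0.018, 0.0], [0.018, -1.0, 0.0], [0.0, -0.0, -1.0]]
wrist_force: [-0.5, 0.9, -0.4]
width: 0.0852
11.0167 [ 0.5298 -0.037   0.0183] [0.9998 0.0179 0.0003] [-0.3541  0.3998 -0.5599] 0.08534878288534815
```

View pics/si.png

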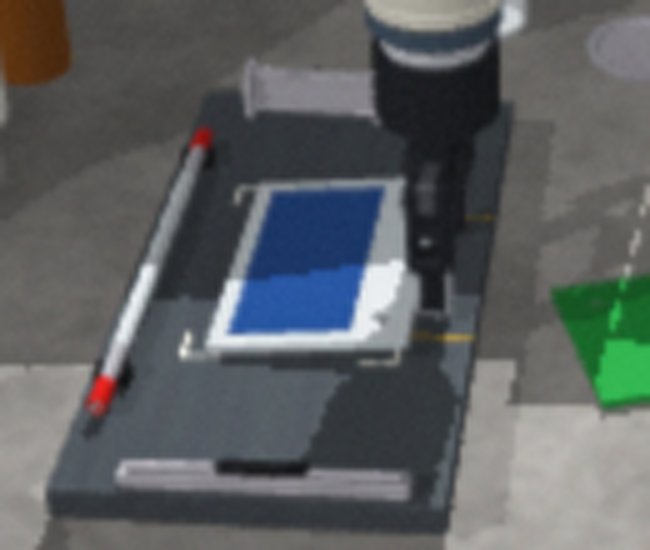

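View pics/wrist_i.png

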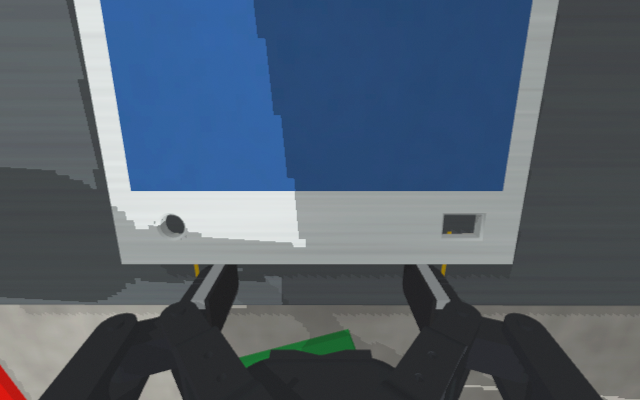

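Both fingers bear on the near edge (row 264) and the panel is now square with the tool. The hole at (174,225) and slot at (460,225) do not show the pins yet.

```bash
python3 -m handwheel '{"grip":[1,1,1,1,1,1],"dp":[[0.0015,0,0],[0.0015,0,0],[0.0015,0,0],[0.0015,0,0],[0.001,0,0],[0,0,0]],"turn":[0,0,0,0,0,0]}';python3 look.py j wrist; python3 - <<'E'
import cv2
a=cv2.imread('pics/wrist_j.png')[160:310,100:540];cv2.imwrite('pics/wj.png',cv2.resize(a,None,fx=1.8,fy=1.8,interpolation=2))
E
```

```text
time: 11.57
tcp_pos: [0.5372, -0.0369, 0.0184]
orientation: [[1.0, 0.018, 0.001], [0.018, -1.0, -0.0], [0.001, 0.0, -1.0]]
wrist_force: [-0.2, -0.0, 0.3]
width: 0.0855
11.5667 [ 0.5372 -0.0369  0.0184] [0.9998 0.0178 0.001 ] [-0.1911 -0.0252  0.3207] 0.08550687214887345
```

View pics/wj.png

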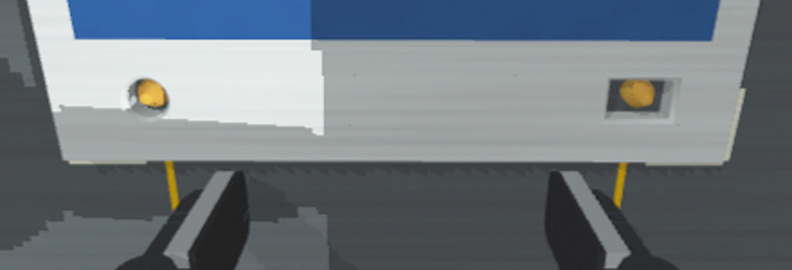

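Both pins now show, in the hole at (150,94) and the slot at (636,94) of the crop. Checking whether the panel has dropped.

```bash
python3 look.py k side wrist;  python3 - <<'E'
import cv2
a=cv2.imread('pics/side_k.png')[160:230,240:330];cv2.imwrite('pics/sk.png',cv2.resize(a,None,fx=8,fy=8,interpolation=2))
E
```

```text
11.6667 [ 0.537  -0.0369  0.0184] [0.9998 0.0178 0.0007] [ 0.266   0.0952 -0.1953] 0.08541103475834412
```

View pics/sk.png

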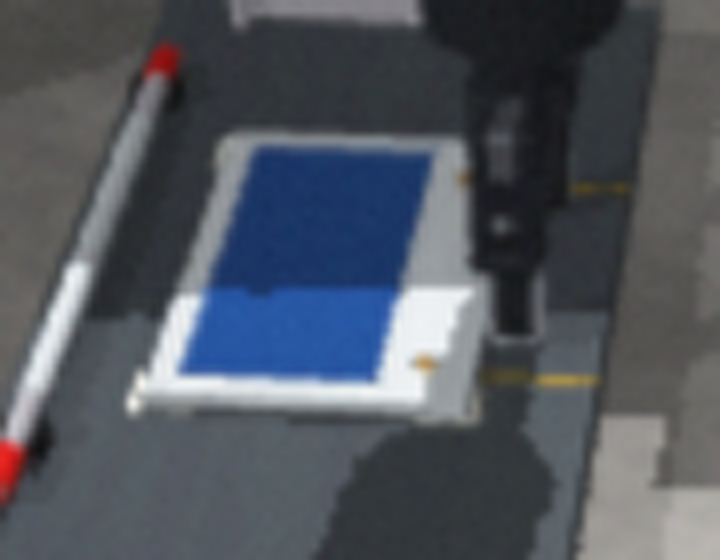

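View pics/wrist_k.png

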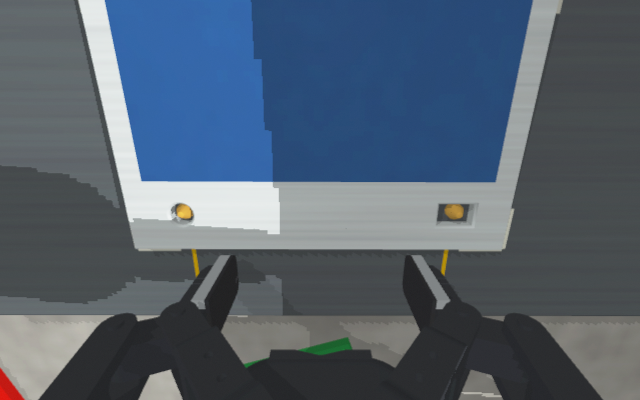

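The panel looks flat inside the marks, clear of the fingers. I'll back off and measure from above.

```bash
python3 -m handwheel '{"grip":[1,1,1,1,1,1,1,1,1,1],"dp":[[-0.005,0,0],[-0.012,0,0],[-0.015,0,0],[-0.005,0,-0.01],[0,0,-0.03],[0,0,-0.03],[0,0,-0.03],[0,0,-0.01],[0,0,0],[0,0,0]],"turn":[0,0,0,0,0,0,0,0,0,0]}';python3 -m handwheel '{"grip":[1,1,1,1],"dp":[[0,0,0],[0,0,0],[0,0,0],[0,0,0]],"turn":[0,0,0,0]}';python3 look.py l side top wrist;  python3 - <<'E'
import cv2
a=cv2.imread('pics/wrist_l.png')[0:200,140:500];cv2.imwrite('pics/wl.png',cv2.resize(a,None,fx=2.2,fy=2.2,interpolation=2))
a=cv2.imread('pics/side_l.png')[150:240,230:340];cv2.imwrite('pics/sl.png',cv2.resize(a,None,fx=6.5,fy=6.5,interpolation=2))
E
```

```text
time: 12.55
tcp_pos: [0.4999, -0.0376, 0.1286]
orientation: [[1.0, 0.018, 0.001], [0.018, -1.0, -0.0], [0.001, 0.0, -1.0]]
wrist_force: [0.4, 0.5, 0.2]
width: 0.0857
time: 12.88
tcp_pos: [0.4991, -0.0374, 0.1268]
orientation: [[1.0, 0.018, -0.002], [0.018, -1.0, 0.0], [-0.002, -0.0, -1.0]]
wrist_force: [-0.4, -0.4, -1.0]
width: 0.0853
12.9833 [ 0.4994 -0.0375  0.1274] [ 0.9998  0.0178 -0.0012] [-0.0297  0.0316 -0.0535] 0.08541865722901512
```

View pics/wl.png

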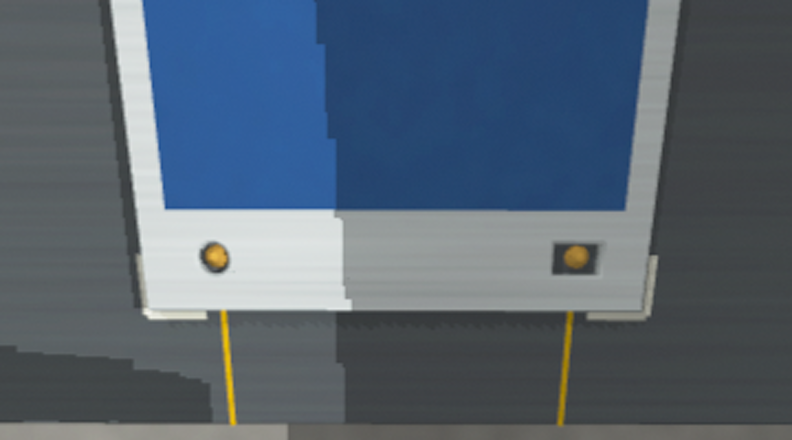

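View pics/sl.png

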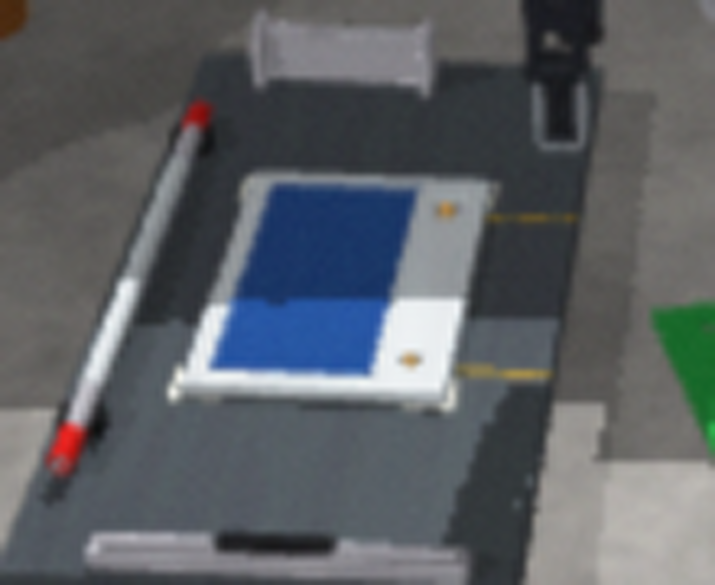

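View pics/top_l.png

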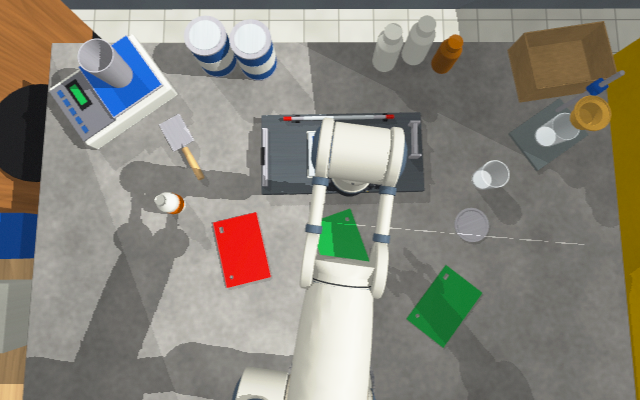

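```bash
python3 -m handwheel '{"grip":[1,1,1,1,1,1,1,1,1],"dp":[[0.01,0,-0.02],[0.01,0,-0.02],[0,0,-0.01],[0,0,0],[0,0,0],[0,0,0],[0,0,0],[0,0,0],[0,0,0]],"turn":[0,0,0,0,0,0,0,0,0]}';python3 look.py m wrist;  python3 - <<'E'
import cv2
a=cv2.imread('pics/wrist_m.png')[0:200,180:460];cv2.imwrite('pics/wm.png',cv2.resize(a,None,fx=2.8,fy=2.8,interpolation=2))
E
```

```text
time: 13.78
tcp_pos: [0.5192, -0.0372, 0.1774]
orientation: [[1.0, 0.018, -0.001], [0.018, -1.0, 0.0], [-0.001, -0.0, -1.0]]
wrist_force: [0.5, -0.7, 0.6]
width: 0.0852
13.7833 [ 0.5192 -0.0372  0.1774] [ 0.9998  0.0178 -0.0013] [ 0.4743 -0.6725  0.582 ] 0.08524092765781427
```

View pics/wm.png

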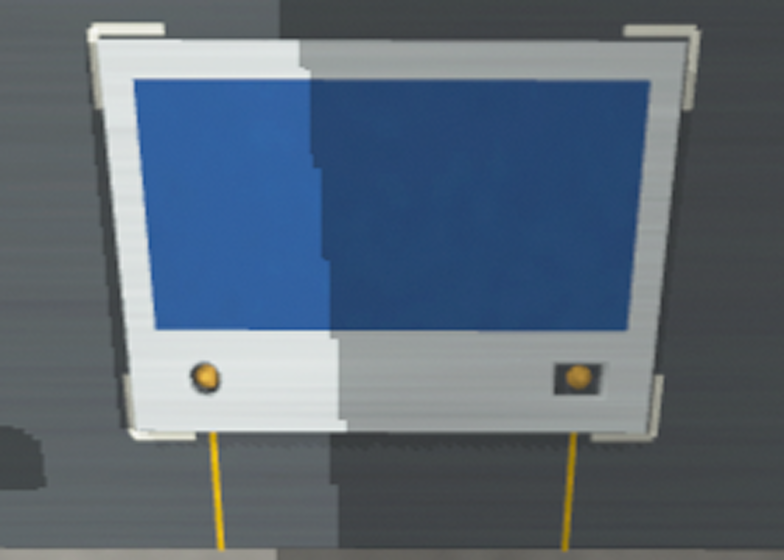

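```bash
python3 - <<'E'
from fit import *
s=json.load(open('pics/wrist_m.json')); W=cam('wrist',s)
w=lambda u,v:np.array([180+u/2.8,v/2.8])
wo={'FL':(97,40),'FR':(687,41),'NR':(645,432),'NL':(134,431),'pFL':(135,79),'pFR':(650,80),'pNR':(628,330),'pNL':(156,328)}
x,r=fit([(W,k,w(*p)) for k,p in wo.items()],[.61,-.036,.028,0,0,0]);print(x[:3],np.degrees(x[3:]),np.abs(r).max(0))
R=Ro.from_euler('ZYX',x[3:]).as_matrix();print('hole',R@[-.042,.065,0]+x[:3],'slot',R@[-.042,-.065,0]+x[:3])
for p in [(221,549),(566,549)]: print('line',ray(W,w(*p),.028))
for p in [(88,38),(699,34),(656,440),(130,438)]: print('marks',ray(W,w(*p),.028))
# predicted corners for flat / pins
a,b=ray(W,w(221,549),.028),ray(W,w(566,549),.028);ey=(a-b)/np.linalg.norm(a-b);ex=np.array([ey[1],-ey[0],0])
for h in (a,b): 
  for z in(.028,.036): print('pin',z,proj(W,h+.065*ex+[0,0,z-.028]))
c=(a+b)/2+.107*ex
for k,p in PT.items():
  X=c+ex*p[0]+ey*p[1]+[0,0,p[2]]; q=(proj(W,X)-[180,0])*2.8; print(k,wo[k],q)
E
```

```text
[ 0.6109 -0.0354  0.0266] [ 0.8022  0.6997 -0.2414] [0.5389 0.3375]
hole [0.568  0.029  0.0269] slot [ 0.5698 -0.101   0.0274]
line [0.5042 0.027  0.028 ]
line [ 0.5065 -0.103   0.028 ]
marks [0.6708 0.0596 0.028 ]
marks [ 0.6752 -0.1295  0.028 ]
marks [ 0.5484 -0.1318  0.028 ]
marks [0.5459 0.0576 0.028 ]
pin 0.028 [254.3932 133.3777]
pin 0.036 [252.6077 134.3573]
pin 0.028 [386.754  133.3885]
pin 0.036 [388.5695 134.3682]
FL (97, 40) [96.7128 33.1159]
FR (687, 41) [690.9445  33.2579]
NR (645, 432) [650.0163 427.6682]
NL (134, 431) [137.1649 427.6393]
pFL (135, 79) [133.3271  72.5746]
pFR (650, 80) [654.2995  72.6896]
pNR (628, 330) [630.9355 325.7888]
pNL (156, 328) [156.3829 325.7397]
```

```bash
python3 - <<'E'
from fit import *
def run(tag,off,sc,wo,x0):
    s=json.load(open(f'pics/wrist_{tag}.json')); W=cam('wrist',s)
    g=cv2.imread(f'pics/wrist_{tag}.png')[:,:,2]
    ks=list(wo);p=np.array([[off[0]+(wo[k][0]-.5)/sc,off[1]+(wo[k][1]-.5)/sc] for k in ks],np.float32).reshape(-1,1,2)
    q=cv2.cornerSubPix(g,p.copy(),(4,4),(-1,-1),(3,50,.005)).reshape(-1,2);p=p.reshape(-1,2)
    ok=[i for i in range(len(ks)) if np.linalg.norm(q[i]-p[i])<2]
    for sel in (ok,[i for i in ok if ks[i][0]=='p']):
        x,r=fit([(W,ks[i],q[i]) for i in sel],x0);print(tag,[ks[i] for i in sel],x[:3],np.degrees(x[3:]),np.abs(r).max(0))
run('f',(140,0),2.2,{'FL':(217,15),'FR':(757,28),'NR':(710,384),'NL':(232,375),'pFL':(249,52),'pFR':(723,63),'pNR':(696,290),'pNL':(256,281)},[.595,-.036,.03,0,.1,0])
run('a',(140,0),2.8,{'FL':(47,37),'FR':(649,92),'NR':(605,484),'NL':(66,441),'pFL':(83,79),'pFR':(611,127),'pNR':(586,377),'pNL':(92,335)},[.588,-.012,.03,0,.1,0])
run('m',(180,0),2.8,{'FL':(97,40),'FR':(687,41),'NR':(645,432),'NL':(134,431),'pFL':(135,79),'pFR':(650,80),'pNR':(628,330),'pNL':(156,328)},[.61,-.036,.028,0,0,0])
E
```

```text
f ['FL', 'FR', 'NR', 'NL', 'pFL', 'pFR', 'pNR', 'pNL'] [ 0.5947 -0.0356  0.0319] [-0.1819  5.2664 -0.0383] [0.5821 1.5402]
f ['pFL', 'pFR', 'pNR', 'pNL'] [ 0.5948 -0.0355  0.0319] [-0.0675  5.2224 -0.1108] [0.087 0.099]
a ['FL', 'FR', 'NR', 'NL', 'pFL', 'pFR', 'pNR', 'pNL'] [ 0.5886 -0.0121  0.0324] [-3.807   5.1102 -0.5749] [2.2059 1.21  ]
a ['pFL', 'pFR', 'pNR', 'pNL'] [ 0.5886 -0.0119  0.0322] [-3.7844  5.1398 -0.5506] [0.1031 0.1217]
m ['FL', 'FR', 'pFL', 'pFR', 'pNR', 'pNL'] [ 0.611  -0.035   0.0263] [ 0.8139  0.142  -0.3374] [0.3102 0.3534]
m ['pFL', 'pFR', 'pNR', 'pNL'] [ 0.6111 -0.0351  0.0263] [0.8539 0.4632 0.0529] [0.1411 0.1556]
```

```bash
python3 -c "
from rig import manip
print(manip.close_job(), manip.state()['time'])"
```

```text
the job is handed in; nothing more can be done
the job is handed in; nothing more can be done
```

The blue-primed panel is seated on both pins and lies flat inside the four white corner marks. I handed the job in at about 14 s on the robot's clock.

**What I did:** I pushed the panel's left edge sideways with the closed fingertips, which moved it about 24 mm to the right and took most of the turn out. Then I pushed the bare near edge away with both fingers of the open gripper until it dropped. Wrist force readings after each move stayed within about 2 N. The fingers were only ever at the panel's edges, off the blue face.

**Last checks:**
- **Position:** both pins show through the hole and the slot, and all four marks are visible around the panel.
- **Flatness:** the fitted tilt is 0.1 to 0.7 degrees, down from about 5.5. The panel's turn is 0.8 degrees against the bed's 1.0 degree.
- **Surroundings:** the rod, applicator, jar, cup, lid and spatula look unmoved. The hand is clear, about 15 cm above the bed.

**Disagreements:** the fitted underside came out 1 to 2 mm below the bed's stated top. The panel also sits about 1.4 mm nearer the robot than nominal by the pin lines, while the corner marks suggest it is slightly far instead. These are within the calibration error and the 1.5 mm of play in the hole. The early top-camera fit gave a larger tilt than the wrist camera (7.9 against 5.5 degrees), so I went by the wrist camera.

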